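Fit the clamp screw into the tool block of a bench lathe

TASK

Take the steel clamp screw (the one with the flat spade head) out of the wooden stand and fit it in the deep bore on top of the lathe's tool block: feel its end gently and upright into the hidden nut at the bottom of the bore, without forcing or cross-threading it, and screw it in clockwise until its flange sits flat on the block. Then let go. Leave the mandrel beside it and the hex key, tool bar and bushing on the bench where they are.

Things in the scene. Friction and masses are not known exactly. Their poses are not given: they have to be found in the camera images.
- clamp_screw: Steel clamp screw, 0.26 to 0.42 kg, hanging upright by its flange in one of the stand's two holes. Origin: centre of the flange's underside, z up along the screw. Flange 50 mm diameter, z 0 to 6 mm. Flat spade head, z 6 to 46 mm, 12 mm thick along its x, 36 mm wide along its y: pinch it across x, in the middle. Plain 18 mm shank below the flange.
- screw_nose (a point): The screw's lower tip, 86 mm below its origin, end of a round nose (ball of 18 mm). Above the nose, from 8 to 18 mm over this tip, is a coarse oiled right-hand three-start thread, 23 mm diameter. In the nut a full turn clockwise, seen from above, carries the screw down 15 mm (starts 5 mm apart).
- lathe: Small aluminium bench lathe, fixed. Origin on the bench under the bore's axis. Bed 160 mm (x) by 390 mm (y -280 to +110). Tool block 90 x 80 mm in the middle, top face 110 mm above the bench with the bore at its centre; handwheel on its -x side; head plate and motor towards -y (top 118 mm), end plate at y +95 mm (top 104 mm).
- bore_mouth (a point): Centre of the bore's mouth on the block's top face; upright bore, 36 mm diameter, 92 mm deep. When the flange lies on the block the screw can turn up to about 0.5 rad more (0.6 to 1 mm axial play in the thread) before the torque rises sharply: it is home then.
- nut_level (a point): On the bore's axis, 69 mm down, level with the face of the fixed brass nut (thread starts 2 mm deeper, 20.5 mm free inside it). The nut is upright but 3.5 to 5 mm off this axis to an unknown side, thread starts at an unknown angle. The nose meets it with the flange 8 to 17 mm above the block and is pushed towards the nut's axis; it rests on the thread ends 3 to 10 mm above the block.
- stand: Fixed wooden tool stand, 60 x 150 x 100 mm high, origin under its centre, long side along y; two holes 28 mm in diameter and 92 mm deep, 80 mm apart at y = -40 and +40 mm. One holds the clamp screw, the other the mandrel, either way round.
- mandrel: Plain steel mandrel with a round 22 mm head and a 42 mm flange, in the stand's other hole; its top is 42 mm above the stand. Origin: centre of the flange's underside. Not to be moved.
- hex_key: Black steel L-shaped hex key, 110 x 28 mm, 6 mm thick, lying on the bench between robot and work. Origin under the middle of its long leg, which lies along x. Not to be moved.
- tool_bar: Square dark steel tool bar 14 x 14 x 85 mm with a small cutting tip at +x, lying on the bench beyond the work. Origin under its middle, bar along x. Not to be moved.
- bushing: Brass bushing, 34 mm outside, 20 mm inside, 22 mm high, standing on the bench behind the stand. Origin at the centre of its underside. Not to be moved.
There are look-alikes about, which are no part of the job. What is shaped like the clamp_screw but purple is not meant.

How it is judged:
By the outcome, as a careful person would: the job done as asked, in the order asked, and still so for the second after the job is handed in, with the robot touching nothing.
It also fails if it takes over 72 s, if anything falls off the work surface, if the arm or the gripper's body presses on something with over 40 N, if the wrist force passes 120 N, or if a joint passes its speed limit or range.

ROBOT

A 7-joint arm with a two-finger parallel gripper is mounted at the origin on the work surface. World frame = base frame: x ahead of the robot, y to its left, z up, the work surface at z = 0. Lengths are in m, angles in rad, forces in N, time in s.
With the tool pointing down it reaches from about 0.35 to 0.9 m from the base axis. Payload 8.1 kg.
Tool frame: the origin (TCP) lies between the finger pads; the fingertips stand 22 mm ahead of it and the grasp point (between the pads) lies 3 mm ahead of it; z points along the fingers, x is the direction in which the jaws open and shut, and the axes are right-handed (so a half turn about z gives the same grasp; the last joint's range is limited). The gripper opens to 92 mm and grips with 3 to 60 N. Pads are 19 mm wide; open, the fingers measure 130 mm over their backs; the gripper's body (75 mm by 190 mm) begins 47 mm behind the grasp point.
Start: joints at [1.061, 0.434, 0.025, 1.573, -0.012, 1.134, -0.075], TCP at [0.247, -0.574, 0.249] pointing down, gripper open.
Joint ranges: [-2.62, 2.62], [-0.44, 2.09], [-1.27, 1.32], [0.08, 2.57], [-1.32, 4.46], [0.12, 2], [-2.74, 2.74]. Speed limits (rad/s): [2.22, 2.22, 3.01, 3.01, 3.14, 3.14, 3.14].

INTERFACE

Orientations are given as a rotation vector (axis times angle).
In Python, from cell import arm, vision, order gives the robot as it stands.
- The arm moves only by the tool apply_moves, never from a script. Its argument "commands" is a list of rows, each a list of 6 numbers: the shift along the tool's x, y, z in cm, then the turn, a rotation vector about the tool's x, y, z in rad. A call has 1 to 5 rows; each row shifts and turns the commanded pose from where the row before left it, along the tool's axes as they then stand; what a row does not reach is not made up. A row lasts 1/10 s, in which the tool goes at most 50 mm and 8.59 degrees, less where a joint would pass 70% of its speed; a pose out of reach is approached as far as the arm can. A call with a gripper value outside its range is refused whole. "claw" is the closure, from -1 (fully open) to 1 (shut), so that 0 is half open, set as the call begins (left out, the last holds). The fingers move at their own pace and stop on an object; "newtons" is the grip in N (left out, the last holds). Time passes only in rows, so rows that do not move let the fingers close. It gives the time, the measured TCP pose, the force and the opening at its end, in the units of the state.
- arm.observe(): the state, without advancing time (a new reading comes with each control period).
- vision.get_image(name): name is "side" or "top" or "wrist"; returns (picture, depth): 480x640x3 uint8, red, green, blue; 480x640 float32, m along the optical axis (not along the pixel's ray), 0 where there is no reading.
- vision.get_calibration(name): a dict with "K" (3x3 intrinsics, pixels), "R" (3x3) and "t" (3): a world point X has camera coordinates R X + t. Camera axes: x right, y down, z forward; pixel columns grow to the right and rows downward; lengths in m; the calibration is good to about 2 mm. A picture is of the moment at which its call begins: read the wrist's pose just before it. get_calibration takes no time and is no camera call; for the wrist camera it gives the pose at the moment of the call.
- order.sign_off(): hands the job in, once; it reports no verdict.
The state is a dict: "clock": time; "joints": joint angles; "dq": joint speeds; "joint_efforts": joint torques, N m; "position": TCP position; "ee_rot": TCP orientation; "force": force on the tool from outside, world axes, zero at the start; "ft_torque": the same for the moment, N m; "width": opening from 0.0 (shut) to 1.0 (fully open).
Only numpy, scipy, OpenCV 4.12 (cv2) and the standard library are available. Lean on these libraries where they do the work, as an engineer would, in place of code of your own. Each camera call takes 0.05 s, during which the arm holds its last target.

## Working session

There is one attempt and no reset: what is moved stays moved. The work goes in short steps, Python scripts to look and compute and a tool call to move; the robot and the scene stay as the last step left them, time stands still between calls to the robot, and variables do not carry over. Pictures are saved under pics/ and viewed, and the job is handed in when it is done.

Besides the shell and the picture viewer there is one more tool, called after "Call:" by a JSON object that holds its "op" and its "data", one argument or row to a line. apply_moves: Moves the arm, as the interface text tells. Its arguments: {"type":"object","properties":{"commands":{"type":"array","items":{"type":"array","items":{"type":"number"}}},"claw":{"type":"number"},"newtons":{"type":"number"}},"required":["commands"]}

```bash
mkdir -p pics; ls
python3 - <<'E'
from cell import arm,vision
import cv2,numpy as np
s=arm.observe();print(s)
for n in ["side","top","wrist"]:
    im,d=vision.get_image(n);c=vision.get_calibration(n)
    print(n,c)
    cv2.imwrite(f"pics/{n}0.png",im[:,:,::-1]);np.savez(f"{n}0.npz",im=im,d=d,**c)
E
```

```text
pics
{'clock': 0.0, 'joints': array([ 1.06139353,  0.43518285,  0.02496694,  1.57413901, -0.01158763,
        1.13401604, -0.07510246]), 'dq': array([-1.09857571e-03,  7.68307979e-04, -3.23832162e-04,  1.50227357e-05,
        2.52760706e-04, -2.77099949e-04,  4.28153592e-04]), 'joint_efforts': array([-3.60805570e-04, -6.67860603e+01,  9.84772369e-01, -3.14465117e+01,
       -6.05715998e-02,  4.28675185e-02,  1.44726982e-04]), 'position': array([ 0.24704443, -0.5735524 ,  0.24795362]), 'ee_rot': array([-2.62370267e+00,  1.72658127e+00,  2.22180125e-03]), 'force': array([ 0.3233941 , -0.41788881, -0.11119272]), 'ft_torque': array([-0.01802693,  0.00975418, -0.03197329]), 'width': 0.9960044206393286}
side {'K': array([[612.58753561,   0.        , 321.59396782],
       [  0.        , 612.58753561, 242.43449619],
       [  0.        ,   0.        ,   1.        ]]), 'R': array([[ 0.96257718, -0.27100213,  0.00173586],
       [-0.19187562, -0.68602177, -0.70182468],
       [ 0.19138682,  0.67522735, -0.71234761]]), 't': array([-0.49291798,  0.24065712,  0.7275039 ])}
top {'K': array([[512.01099014,   0.        , 326.86047635],
       [  0.        , 512.01099014, 242.49711582],
       [  0.        ,   0.        ,   1.        ]]), 'R': array([[ 1.00191892e-04, -9.99707479e-01, -2.41856566e-02],
       [-9.84718834e-01,  4.11334081e-03, -1.74103126e-01],
       [ 1.74151681e-01,  2.38335153e-02, -9.84430371e-01]]), 't': array([0.14710316, 0.55582252, 0.87068148])}
wrist {'K': array([[355.9332026 ,   0.        , 320.04929304],
       [  0.        , 355.9332026 , 239.9033563 ],
       [  0.        ,   0.        ,   1.        ]]), 'R': array([[ 3.96330721e-01, -9.18107595e-01, -6.35491256e-04],
       [-8.83829770e-01, -3.81720780e-01,  2.70433327e-01],
       [-2.48529472e-01, -1.06619369e-01, -9.62738496e-01]]), 't': array([-0.62580757, -0.03342687,  0.38922284])}
```

View pics/side0.png

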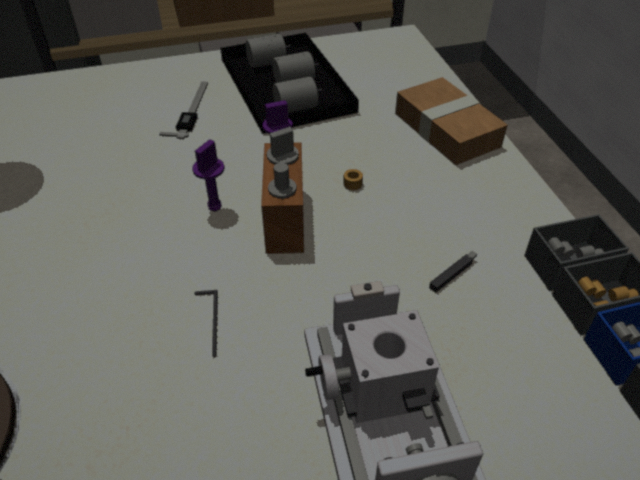

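View pics/top0.png

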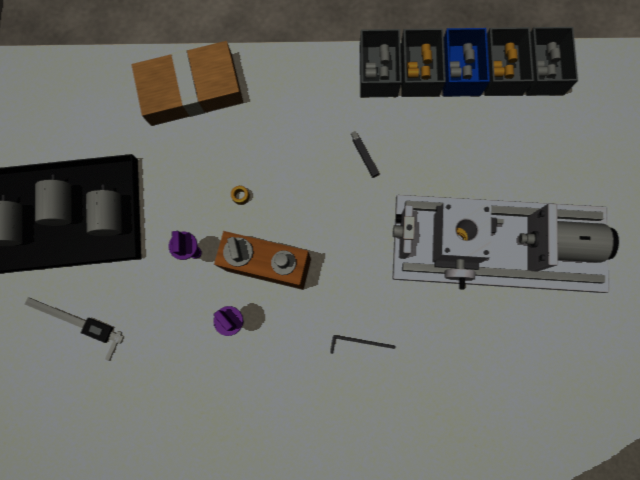

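View pics/wrist0.png

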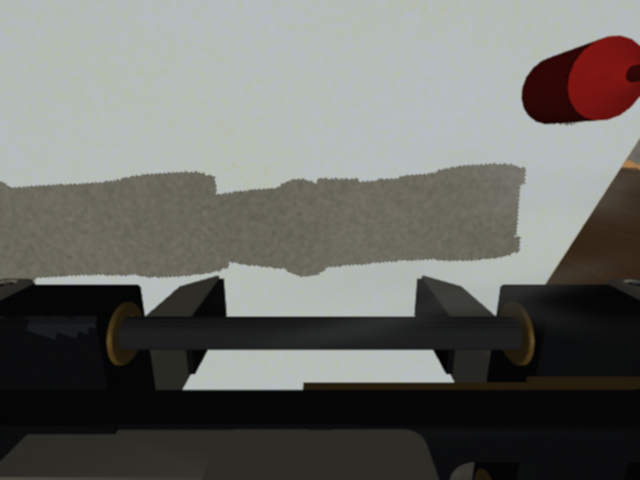

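Run:
```python
import cv2,numpy as np
im=cv2.imread("pics/top0.png")
a=cv2.resize(im[220:300,200:320],None,fx=5,fy=5,interpolation=cv2.INTER_CUBIC)
b=cv2.resize(im[190:290,385:525],None,fx=4,fy=4,interpolation=cv2.INTER_CUBIC)
cv2.imwrite("pics/ca.png",cv2.convertScaleAbs(a,alpha=1.5));cv2.imwrite("pics/cb.png",cv2.convertScaleAbs(b,alpha=1.5))
im=cv2.imread("pics/side0.png")
a=cv2.resize(im[110:260,240:330],None,fx=4,fy=4,interpolation=cv2.INTER_CUBIC)
b=cv2.resize(im[270:430,300:450],None,fx=4,fy=4,interpolation=cv2.INTER_CUBIC)
o=np.zeros((640,960,3),np.uint8)+0
o[:600,:360]=a;o[:640,360:]=b
cv2.imwrite("pics/cs.png",cv2.resize(cv2.convertScaleAbs(o,alpha=1.5),(800,533)))
```

```text
(no output)
```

View pics/ca.png

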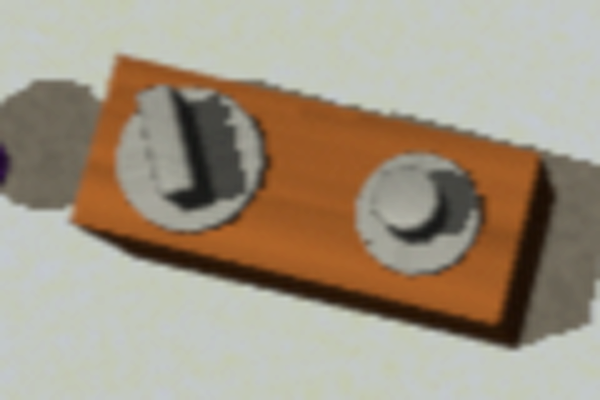

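View pics/cb.png

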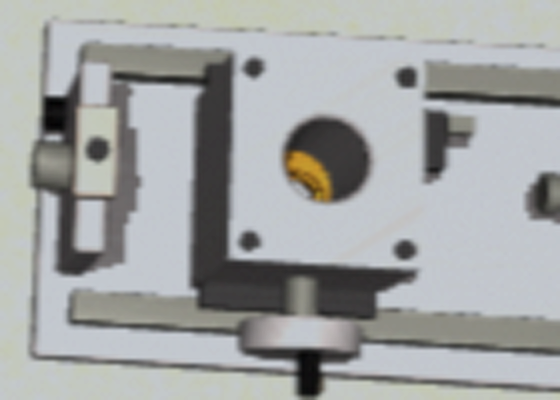

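View pics/cs.png

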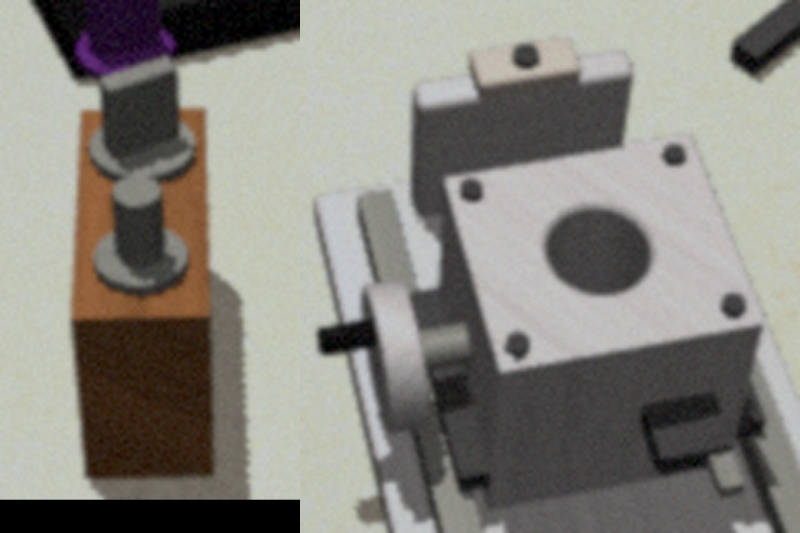

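```bash
cat > h.py <<'E'
import numpy as np,cv2
from scipy.spatial.transform import Rotation as Ro
def ray(c,uv):
    K,R,t=c['K'],c['R'],c['t']
    d=R.T@np.linalg.inv(K)@np.array([uv[0],uv[1],1.]); return -R.T@t,d
def onplane(c,uv,z):
    o,d=ray(c,uv); return o+d*(z-o[2])/d[2]
def proj(c,X):
    p=c['R']@np.asarray(X,float)+c['t']; q=c['K']@p; return q[:2]/q[2]
def pts(c,d):
    v,u=np.mgrid[:480,:640]; K=c['K']
    P=np.stack([(u-K[0,2])*d/K[0,0],(v-K[1,2])*d/K[1,1],d],-1)
    return (P-c['t'])@c['R']
E
python3 - <<'E'
from h import *
T=np.load("top0.npz");S=np.load("side0.npz")
for n,c in(("top",T),("side",S)): print(n,"cam",-c['R'].T@c['t'])
P=pts(T,T['d']);im=T['im']
print("screw flange",onplane(T,(237.8,251.3),.104),"bore",onplane(T,(466.4,229.5),.11))
print("mandrel fl",onplane(T,((419/5)+199.6,(213/5)+219.6),.104))
# side bore
sx=lambda u,v:(300+(u*1.2-360)/4,270+v*1.2/4)
print("side bore",onplane(S,sx(598,250),.11))
ss=lambda u,v:(240+u*1.2/4,110+v*1.2/4)
print("side flange",onplane(S,ss(142,146),.104),"mandrel",onplane(S,ss(141,257),.104))
# depth checks
for m,(u0,u1,v0,v1) in {"screw":(222,255,234,270),"man":(268,300,246,280)}.items():
    Q=P[v0:v1,u0:u1].reshape(-1,3)
    for a,b in((.136,.16),(.1035,.112)):
        k=(Q[:,2]>a)&(Q[:,2]<b);q=Q[k];print(m,a,k.sum(),q.mean(0) if k.any() else 0,np.median(q[:,2]) if k.any() else 0)
        if k.any():
            w,r=np.linalg.eigh(np.cov(q[:,:2].T));print("   axis",r[:,1],np.degrees(np.arctan2(r[1,1],r[0,1])),np.sqrt(w*12))
# head top rect corners
for uv in((140,95),(168,85),(195,190),(172,198)): print(onplane(T,(uv[0]/5+199.6,uv[1]/5+219.6),.146))
# block corners
for uv in((232,52),(424,62),(417,268),(229,260)): print("blk",onplane(T,(uv[0]/4+384.6,uv[1]/4+189.6),.11))
# brass
hsv=cv2.cvtColor(im,cv2.COLOR_RGB2HSV)
m=(hsv[...,1]>120);sub=m[215:245,450:485];v,u=np.nonzero(sub);print("brass px",u.mean()+450,v.mean()+215,len(u))
print(np.round(P[218:242:2,456:480:3,2],3))
E
```

```text
top cam [0.39568352 0.12402244 0.95745352]
side cam [ 0.38141317 -0.45971632  0.6879904 ]
screw flange [0.53214019 0.29571354 0.104     ] bore [ 0.56676767 -0.08962149  0.11      ]
mandrel fl [0.5132506  0.21794582 0.104     ]
side bore [ 0.5665895 -0.0902299  0.11     ]
side flange [0.53233255 0.29713095 0.104     ] mandrel [0.51365286 0.21921006 0.104     ]
screw 0.136 183 [0.53085799 0.29565825 0.14568082] 0.14616274584205408
   axis [-0.96685428 -0.25532882] -165.20692973490654 [0.01269424 0.03725478]
screw 0.1035 446 [0.53006618 0.29386757 0.10669762] 0.1066480545584946
   axis [-0.49635377  0.86812035] 119.75905902907337 [0.04498052 0.05174504]
man 0.136 148 [0.51243705 0.21846714 0.14214584] 0.14224962355545212
   axis [-0.92156163 -0.38823211] -157.15545934951456 [0.01911337 0.01944068]
man 0.1035 302 [0.51052792 0.21716669 0.10665998] 0.10675182892103421
   axis [-0.54995697  0.83519299] 123.36406103914028 [0.03981619 0.04389828]
[0.54631686 0.30449769 0.146     ]
[0.54957322 0.29548897 0.146     ]
[0.51516041 0.28565856 0.146     ]
[0.51258691 0.29300923 0.146     ]
blk [ 0.61346944 -0.05172097  0.11      ]
blk [ 0.60862425 -0.13223458  0.11      ]
blk [ 0.52070053 -0.12449777  0.11      ]
blk [ 0.52433692 -0.04699623  0.11      ]
brass px 462.0232558139535 232.97674418604652 86
[[0.11  0.111 0.112 0.111 0.112 0.113 0.112 0.111]
 [0.11  0.111 0.105 0.102 0.106 0.112 0.11  0.11 ]
 [0.111 0.091 0.083 0.088 0.094 0.102 0.111 0.113]
 [0.108 0.07  0.071 0.076 0.084 0.094 0.108 0.11 ]
 [0.051 0.055 0.057 0.065 0.076 0.089 0.1   0.108]
 [0.039 0.04  0.045 0.055 0.07  0.082 0.095 0.111]
 [0.043 0.043 0.042 0.047 0.057 0.075 0.095 0.111]
 [0.042 0.04  0.042 0.04  0.054 0.073 0.093 0.109]
 [0.108 0.037 0.039 0.043 0.05  0.072 0.093 0.109]
 [0.106 0.019 0.035 0.04  0.051 0.075 0.104 0.111]
 [0.111 0.109 0.02  0.04  0.052 0.082 0.113 0.114]
 [0.11  0.11  0.112 0.108 0.109 0.11  0.11  0.111]]
```

Run:
```python
from h import *
T=np.load("top0.npz");W=np.load("wrist0.npz")
p=np.array([ 0.24704443, -0.5735524 ,  0.24795362]);R=Ro.from_rotvec([-2.62370267e+00,  1.72658127e+00,  2.22180125e-03]).as_matrix()
C=-W['R'].T@W['t'];print("cam world",C,"in tool",R.T@(C-p),"R\n",R.round(3)); print("fwd in tool",R.T@W['R'][2], "right",R.T@W['R'][0])
P=pts(T,T['d']);hsv=cv2.cvtColor(T['im'],cv2.COLOR_RGB2HSV)
m=((hsv[...,0]>125)&(hsv[...,0]<160)&(hsv[...,1]>100)).astype(np.uint8)
n,l,st,ce=cv2.connectedComponentsWithStats(m)
for i in range(1,n):
    if st[i,4]>40:
        q=P[l==i];print(st[i],"mean",q.mean(0),"min",q.min(0),"max",np.percentile(q,98,axis=0))
```

```text
cam world [ 0.31521645 -0.54581972  0.38336185] in tool [ 0.00128424 -0.07356109 -0.13542168] R
 [[ 0.396 -0.918 -0.001]
 [-0.918 -0.396  0.001]
 [-0.002  0.    -1.   ]]
fwd in tool [0.00113191 0.27028679 0.96277919] right [ 9.99999240e-01 -7.76073866e-04 -9.57793763e-04]
[169 231  32  29 691] mean [0.54218119 0.38844268 0.10418536] min [0.39568352 0.12402244 0.00794756] max [0.56519125 0.41571764 0.13435528]
[214 307  29  29 666] mean [0.41590945 0.3071327  0.11058995] min [3.92451819e-01 1.24022437e-01 1.54242036e-04] max [0.43730242 0.33198837 0.13432847]
```

Call:
{"op": "apply_moves", "data": {
  "commands": [
    [-2.65,-3.43,0,0,0,0],
    [-2.65,-3.43,0,0,0,0],
    [-2.65,-3.43,0,0,0,0],
    [-2.65,-3.43,0,0,0,0],
    [-2.65,-3.43,0,0,0,0]
  ],
  "claw": 0.1,
  "newtons": 30
}}

```text
clock: 0.65
position: [0.3528, -0.3828, 0.2486]
ee_rot: [-2.624, 1.727, 0.0]
force: [0.8, -0.3, 0.5]
width: 0.614
```

Call:
{"op": "apply_moves", "data": {
  "commands": [
    [-2.65,-3.43,0,0,0,0],
    [-2.65,-3.43,0,0,0,0],
    [-2.65,-3.43,0,0,0,0],
    [-2.65,-3.43,0,0,0,0],
    [-2.65,-3.43,0,0,0,0]
  ]
}}

```text
clock: 1.15
position: [0.4579, -0.1933, 0.2487]
ee_rot: [2.624, -1.727, 0.0]
force: [0.5, -1.1, 0.2]
width: 0.449
```

Call:
{"op": "apply_moves", "data": {
  "commands": [
    [-2.65,-3.43,0,0,0,0],
    [-2.65,-3.43,3,0,0,0],
    [0,0,3,0,0,0],
    [0,0,2.5,0,0,0],
    [0,0,0,0,0,0]
  ]
}}

```text
clock: 1.65
position: [0.4962, -0.1205, 0.1623]
ee_rot: [2.623, -1.724, -0.009]
force: [-0.7, 0.4, 0.0]
width: 0.455
```

Run:
```python
from cell import arm,vision
import cv2,numpy as np
from h import *
s=arm.observe();print(s['position'],s['ee_rot'],s['joints'])
c=vision.get_calibration("wrist");im,d=vision.get_image("wrist")
np.savez("w1.npz",im=im,d=d,**c)
u,v=proj(c,[.567,-.09,.11]);print(u,v,proj(c,[.567,-.09,.041]),-c['R'].T@c['t'])
u,v=int(u),int(v)
u0=max(0,u-60);v0=max(0,v-60)
cv2.imwrite("pics/w1.png",im[:,:,::-1]);cv2.imwrite("pics/w1c.png",cv2.convertScaleAbs(cv2.resize(im[v0:v+60,u0:u+60,::-1],None,fx=5,fy=5,interpolation=cv2.INTER_CUBIC),alpha=1.6));print(u0,v0)
```

```text
[ 0.49617896 -0.12048411  0.16226438] [ 2.62293869 -1.7244542  -0.00900571] [ 0.30327019  0.36303142 -0.21814496  1.93640696  0.10113903  0.85886128
 -1.1309385 ]
318.0258081417374 132.08310631579874 [318.85914214 133.6654121 ] [ 0.56501777 -0.09255078  0.29711622]
258 72
```

View pics/w1.png

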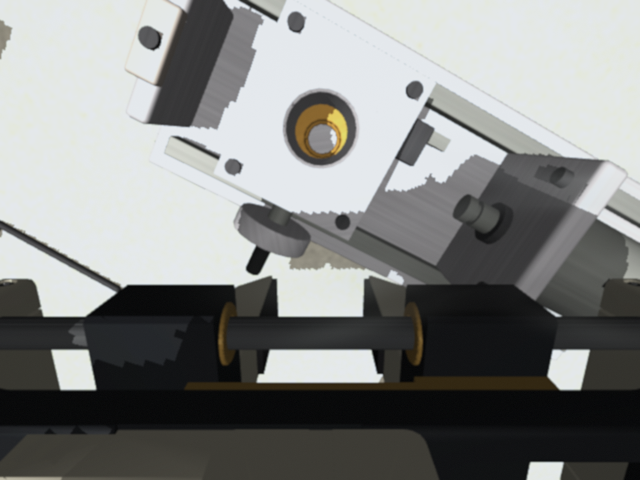

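View pics/w1c.png

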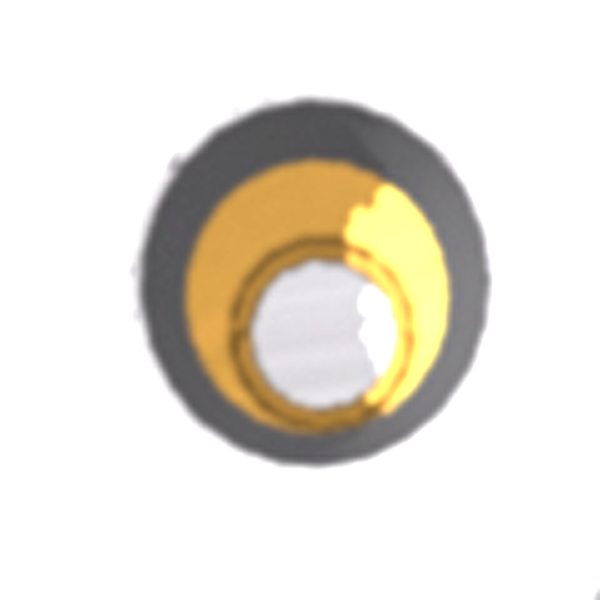

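Run:
```python
from h import *
W=np.load("w1.npz")
f=lambda x,y:((x+.5)/5-.5+258,(y+.5)/5-.5+72)
for n,uv,z in(("mouth",(314,282),.11),("boreAtNut",(318,295),.041),("ringout",(322,333),.0405),("inner",(325,334),.039),("inner_deep",(325,334),.02)):
    print(n,onplane(W,f(*uv),z))
for a,b,z in(((138,282),(490,282),.11),((314,98),(314,466),.11),((186,295),(450,295),.041),((231,333),(413,333),.041),((250,333),(400,333),.04)):
    print(np.linalg.norm(onplane(W,f(*a),z)-onplane(W,f(*b),z)))
```

```text
mouth [ 0.56927356 -0.09031742  0.11      ]
boreAtNut [ 0.56949501 -0.09067726  0.041     ]
ringout [ 0.56510269 -0.09318699  0.0405    ]
inner [ 0.56514634 -0.09362816  0.039     ]
inner_deep [ 0.56515581 -0.09370747  0.02      ]
0.0353176086182035
0.035260707155044466
0.0363251454276647
0.025183611229719287
0.02083657029392127
```

Call:
{"op": "apply_moves", "data": {
  "commands": [
    [0,0,-4,0,0,0],
    [-3.68,-1.97,-2.5,0,0,0],
    [-3.68,-1.97,-2.5,0,0,0],
    [-3.68,-1.97,0,0,0,0],
    [-3.68,-1.97,0,0,0,0]
  ]
}}

```text
clock: 2.2
position: [0.5136, 0.0466, 0.2584]
ee_rot: [-2.621, 1.727, -0.006]
force: [1.3, -0.6, 0.0]
width: 0.45
```

Call:
{"op": "apply_moves", "data": {
  "commands": [
    [-3.68,-1.97,0,0,0,0],
    [-3.68,-1.97,0,0,0,0],
    [-3.68,-1.97,0,0,0,0],
    [-3.68,-1.97,0,0,0,0],
    [-3.68,-1.97,0,0,0,0]
  ]
}}

```text
clock: 2.7
position: [0.5308, 0.2546, 0.2575]
ee_rot: [-2.622, 1.728, -0.002]
force: [1.2, -0.2, -0.0]
width: 0.449
```

Call:
{"op": "apply_moves", "data": {
  "commands": [
    [-3.68,-1.97,0,0,0,-0.14],
    [0,0,0,0,0,-0.15],
    [0,0,0,0,0,-0.15],
    [0,0,0,0,0,-0.15],
    [0,0,0,0,0,-0.15]
  ]
}}

```text
clock: 3.2
position: [0.5344, 0.2946, 0.2573]
ee_rot: [-3.072, 0.653, -0.003]
force: [0.4, 0.6, 0.6]
width: 0.453
```

Call:
{"op": "apply_moves", "data": {
  "commands": [
    [0,0,0,0,0,-0.15],
    [0,0,0,0,0,-0.15],
    [0,0,0,0,0,-0.15],
    [0,0,0,0,0,-0.15],
    [0,0,0,0,0,-0.15]
  ]
}}

```text
clock: 3.7
position: [0.5345, 0.2943, 0.2573]
ee_rot: [3.099, 0.517, 0.003]
force: [0.1, 1.0, -0.3]
width: 0.45
```

Call:
{"op": "apply_moves", "data": {
  "commands": [
    [0,0,0,0,0,-0.15],
    [0,0,0,0,0,-0.15],
    [0,0,0,0,0,-0.15],
    [0,0,0,0,0,-0.15],
    [0,0,0,0,0,-0.15]
  ]
}}

```text
clock: 4.2
position: [0.5346, 0.2942, 0.2572]
ee_rot: [2.693, 1.615, 0.003]
force: [-1.2, 0.1, -0.3]
width: 0.447
```

Call:
{"op": "apply_moves", "data": {
  "commands": [
    [0,0,0,0,0,-0.15],
    [0,0,0,0,0,-0.15],
    [0,0,0,0,0,-0.15],
    [0,0,0,0,0,-0.15],
    [0,0,0,0,0,-0.15]
  ]
}}

```text
clock: 4.7
position: [0.5347, 0.2941, 0.2571]
ee_rot: [1.915, 2.488, 0.002]
force: [-0.2, 0.2, -0.4]
width: 0.445
```

Run:
```python
from cell import arm,vision
import cv2,numpy as np
from h import *
s=arm.observe();p=s['position'];R=Ro.from_rotvec(s['ee_rot']).as_matrix();print(p,np.degrees(np.arctan2(R[1,0],R[0,0])),s['joints'])
c=vision.get_calibration("wrist");im,d=vision.get_image("wrist")
np.savez("w2.npz",im=im,d=d,p=p,Rt=R,**c)
cv2.imwrite("pics/w2.png",im[:,:,::-1])
P=pts(c,d)
q=P[(P[...,2]>.138)&(P[...,2]<.152)&(np.hypot(P[...,0]-.5315,P[...,1]-.2955)<.028)]
print(len(q),q.mean(0));w,r=np.linalg.eigh(np.cov(q[:,:2].T));print(np.degrees(np.arctan2(r[1,1],r[0,1])),np.sqrt(w*12))
print("in tool",(q.mean(0)-p)@R, "rect",cv2.minAreaRect((q[:,:2]*1000).astype(np.float32)))
q=P[(P[...,2]>.1035)&(P[...,2]<.109)&(np.hypot(P[...,0]-.5315,P[...,1]-.2955)<.032)]
print("flange",cv2.minEnclosingCircle((q[:,:2]*1000).astype(np.float32)),q.mean(0))
u,v=map(int,proj(c,[.5315,.2955,.14]));print(u,v)
cv2.imwrite("pics/w2c.png",cv2.convertScaleAbs(cv2.resize(im[v-60:v+60,u-80:u+80,::-1],None,fx=5,fy=5,interpolation=cv2.INTER_CUBIC),alpha=1.2))
```

```text
[0.53468267 0.29407575 0.25711271] 104.8503362550067 [ 0.06474194  0.62090232 -1.05946293  1.5419985   0.5555857   1.3059077
  0.76729839]
816 [0.53185039 0.29496905 0.14474196]
-165.0097856170035 [0.01212833 0.03604479]
in tool [ 0.00169791 -0.0027312   0.11236398] rect ((532.6737060546875, 295.2430419921875), (35.77619171142578, 11.841071128845215), 14.986300468444824)
flange ((532.9313354492188, 295.2130126953125), 24.98538589477539) [0.53074475 0.29458119 0.10517506]
324 237
```

View pics/w2c.png

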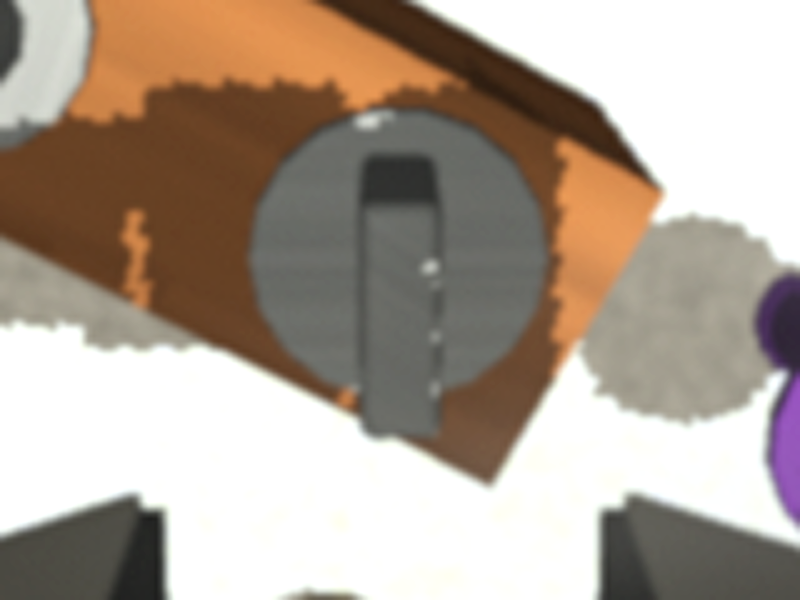

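Call:
{"op": "apply_moves", "data": {
  "commands": [
    [0.16,-0.16,3,0,0,0],
    [0,0,4,0,0,0],
    [0,0,3,0,0,0],
    [0,0,2.0,0,0,0],
    [0,0,0.5,0,0,0]
  ]
}}

```text
clock: 5.25
position: [0.532, 0.2944, 0.1291]
ee_rot: [1.926, 2.482, -0.004]
force: [0.5, -0.5, 0.1]
width: 0.45
```

Run:
```python
from cell import arm,vision
import cv2
from h import *
s=arm.observe();print(s)
im,d=vision.get_image("wrist");cv2.imwrite("pics/w3.png",im[:,:,::-1])
```

```text
{'clock': 5.25, 'joints': array([ 0.01873012,  0.73590616, -0.97374758,  1.69260276,  0.67741651,
        1.09038322,  0.65419503]), 'dq': array([-0.02048594,  0.02474222,  0.00517589,  0.01124986,  0.0402009 ,
       -0.05453748, -0.02040197]), 'joint_efforts': array([ -0.55668354, -68.12945366, -18.58953595, -23.56046855,
         0.13013753,  -0.33069584,  -0.17413734]), 'position': array([0.53197527, 0.29440364, 0.12906633]), 'ee_rot': array([ 1.92558715,  2.4815548 , -0.00435588]), 'force': array([ 0.53402941, -0.54092565,  0.08317871]), 'ft_torque': array([ 0.12976887, -0.1815378 , -0.02651702]), 'width': 0.4495280255525287}
```

View pics/w3.png

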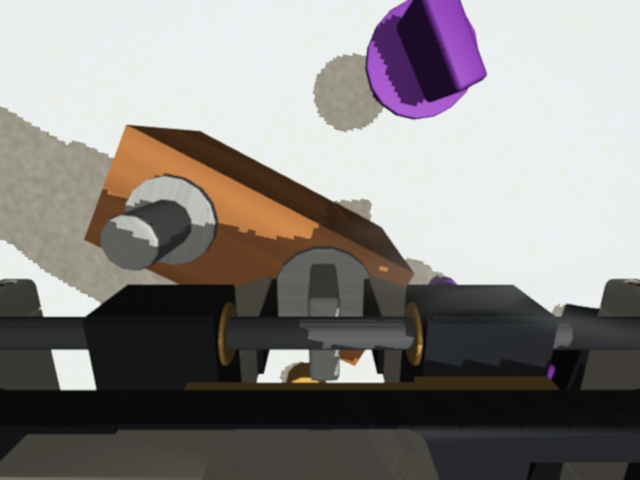

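Call:
{"op": "apply_moves", "data": {
  "commands": [
    [0.05,0.08,-0.2,0,0,0],
    [0,0,0,0,0,0],
    [0,0,0,0,0,0]
  ]
}}

```text
clock: 5.6
position: [0.5331, 0.2972, 0.1338]
ee_rot: [1.921, 2.485, 0.003]
force: [0.1, -0.0, 0.3]
width: 0.449
```

Call:
{"op": "apply_moves", "data": {
  "commands": [
    [0,0,0,0,0,0],
    [0,0,0,0,0,0],
    [0,0,0,0,0,0],
    [0,0,0,0,0,0],
    [0,0,0,0,0,0]
  ],
  "claw": 1,
  "newtons": 40
}}

```text
clock: 6.1
position: [0.5325, 0.2965, 0.1322]
ee_rot: [1.921, 2.486, -0.0]
force: [0.3, -0.8, 0.4]
width: 0.126
```

Run:
```python
from cell import arm
from h import *
s=arm.observe();R=Ro.from_rotvec(s['ee_rot']).as_matrix();print(s['position'],R[:,2],np.degrees(np.arctan2(R[1,0],R[0,0])),s['force'],s['ft_torque'],s['width']*92)
```

```text
[0.53247206 0.29654198 0.13224059] [-3.27310264e-05 -2.27343070e-04 -9.99999974e-01] 104.61194071627533 [ 0.32582572 -0.78876464  0.43559024] [ 0.07779369 -0.11548843 -0.05624647] 11.5509334817119
```

Call:
{"op": "apply_moves", "data": {
  "commands": [
    [0,0,-1,0,0,0],
    [0,0,-2,0,0,0],
    [0,0,-3,0,0,0],
    [0,0,-3,0,0,0],
    [0,0,-3,0,0,0]
  ]
}}

```text
clock: 6.6
position: [0.532, 0.2965, 0.2536]
ee_rot: [-1.92, -2.486, 0.001]
force: [0.9, -0.1, -4.1]
width: 0.128
```

Run:
```python
from cell import arm,vision
import cv2
from h import *
s=arm.observe();print(s['position'],s['force'],s['ft_torque'],s['width']*92,s['joints'])
im,d=vision.get_image("side");cv2.imwrite("pics/s4.png",im[:,:,::-1])
```

```text
[0.53202087 0.29649451 0.2536309 ] [ 0.90597732 -0.14247569 -4.13420989] [ 0.11748039 -0.21168169 -0.02721175] 11.760424723068674 [ 0.05951443  0.62288242 -1.05726282  1.5476916   0.55498164  1.30030404
  0.75752564]
```

View pics/s4.png

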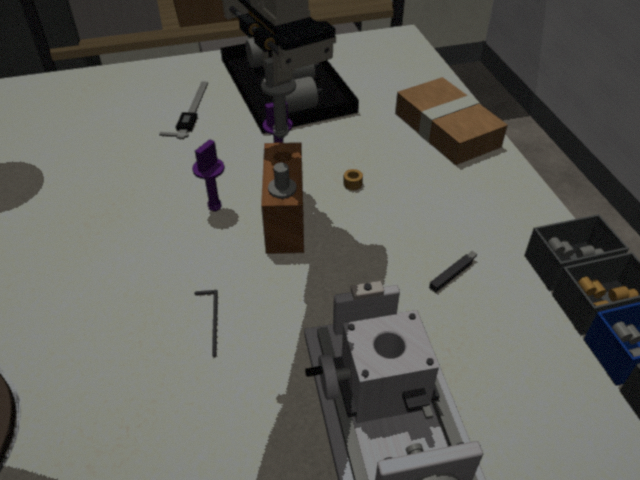

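Call:
{"op": "apply_moves", "data": {
  "commands": [
    [0,0,-2.5,0,0,0],
    [0,0,-2.5,0,0,0],
    [-2,-0.35,0,0,0,0],
    [-3.5,-0.61,0,0,0,0],
    [-3.5,-0.61,0,0,0,0]
  ]
}}

```text
clock: 7.15
position: [0.5395, 0.2052, 0.3025]
ee_rot: [-1.918, -2.488, 0.0]
force: [1.5, -0.3, -3.9]
width: 0.129
```

Call:
{"op": "apply_moves", "data": {
  "commands": [
    [-3.5,-0.61,0,0,0,0],
    [-3.5,-0.61,0,0,0,0],
    [-3.5,-0.61,0,0,0,0],
    [-3.5,-0.61,0,0,0,0],
    [-3.5,-0.61,0,0,0,0]
  ]
}}

```text
clock: 7.65
position: [0.5542, 0.0272, 0.3024]
ee_rot: [-1.92, -2.486, 0.001]
force: [0.1, -0.5, -3.4]
width: 0.133
```

Call:
{"op": "apply_moves", "data": {
  "commands": [
    [-3.5,-0.61,0,0,0,0],
    [-3.5,-0.61,0,0,0,0],
    [-3.5,-0.61,0,0,0,0],
    [-1.46,-0.25,0,0,0,0],
    [0,0,0,0,0,0]
  ]
}}

```text
clock: 8.15
position: [0.5646, -0.0956, 0.3018]
ee_rot: [-1.926, -2.481, 0.002]
force: [-0.2, 0.9, -3.6]
width: 0.127
```

Run:
```python
from cell import arm,vision
from h import *
s=arm.observe();R=Ro.from_rotvec(s['ee_rot']).as_matrix();print(s['position'],np.degrees(np.arctan2(R[1,0],R[0,0])),s['force'],s['ft_torque'],s['width']*92,s['joints'])
```

```text
[ 0.56455545 -0.09559967  0.30175557] 104.35022500245381 [-0.15826273  0.87160602 -3.55310036] [ 0.20935129 -0.14797729  0.02885033] 11.7152686876482 [ 0.81297316  0.54620343 -1.13818403  1.56380164  0.50372472  1.35867133
  1.44269383]
```

Call:
{"op": "apply_moves", "data": {
  "commands": [
    [0,0,0,0,0,-0.15],
    [0,0,0,0,0,-0.15],
    [0,0,0,0,0,-0.15],
    [0,0,0,0,0,-0.15],
    [0,0,0,0,0,-0.15]
  ]
}}

```text
clock: 8.65
position: [0.5644, -0.0906, 0.3025]
ee_rot: [-0.864, -3.02, -0.001]
force: [-0.3, 0.2, -3.1]
width: 0.128
```

Run:
```python
from cell import arm,vision
from h import *
s=arm.observe();R=Ro.from_rotvec(s['ee_rot']).as_matrix();print(s['position'],np.degrees(np.arctan2(R[1,0],R[0,0])),s['force'],s['ft_torque'],s['width']*92,s['joints'])
```

```text
[ 0.56440234 -0.09060431  0.30253655] 148.0760021789692 [-0.28650389  0.21578788 -3.13102035] [ 0.17421331 -0.04399924  0.07983186] 11.798902745618147 [ 0.84307177  0.58775689 -1.23011617  1.56313483  0.55942096  1.39074558
  2.14781082]
```

Call:
{"op": "apply_moves", "data": {
  "commands": [
    [0,0,2,0,0,0],
    [0,0,2,0,0,0],
    [0,0,1.5,0,0,0],
    [0,0,0,0,0,0],
    [0,0,0,0,0,0]
  ]
}}

```text
clock: 9.15
position: [0.5648, -0.0917, 0.2477]
ee_rot: [-0.875, -3.017, -0.001]
force: [0.2, 0.1, -2.8]
width: 0.129
```

Run:
```python
from cell import arm,vision
import cv2
from h import *
s=arm.observe();R=Ro.from_rotvec(s['ee_rot']).as_matrix();print(s['position'],R[:,2],np.degrees(np.arctan2(R[1,0],R[0,0])),s['force'],s['ft_torque'],s['joints'])
for n in("side","top","wrist"):
    c=vision.get_calibration(n);im,d=vision.get_image(n);np.savez(n+"5.npz",im=im,d=d,**c)
    cv2.imwrite(f"pics/{n}5.png",im[:,:,::-1])
    if n=="side":cv2.imwrite("pics/s5c.png",cv2.convertScaleAbs(cv2.resize(im[240:430,310:460,::-1],None,fx=3.1,fy=3.1,interpolation=cv2.INTER_CUBIC),alpha=1.5))
```

```text
[ 0.56475139 -0.09166593  0.24772078] [ 3.58160292e-05  4.00896283e-04 -9.99999919e-01] 147.6435623716156 [ 0.2252237   0.10837919 -2.76096648] [ 0.15629184 -0.09977533  0.02241822] [ 0.82949373  0.63101587 -1.1971123   1.64388412  0.60745009  1.29328931
  2.09955915]
```

View pics/s5c.png

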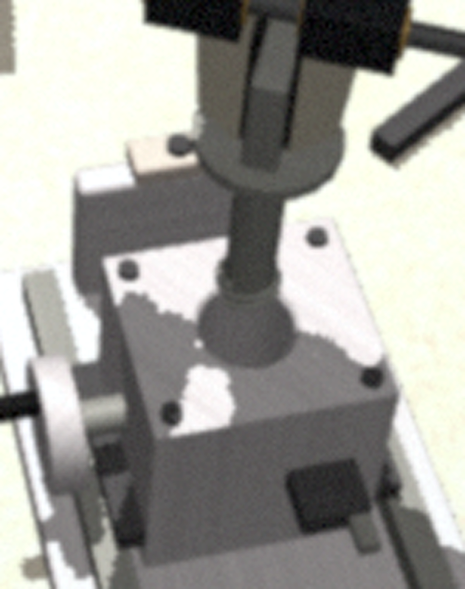

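View pics/top5.png

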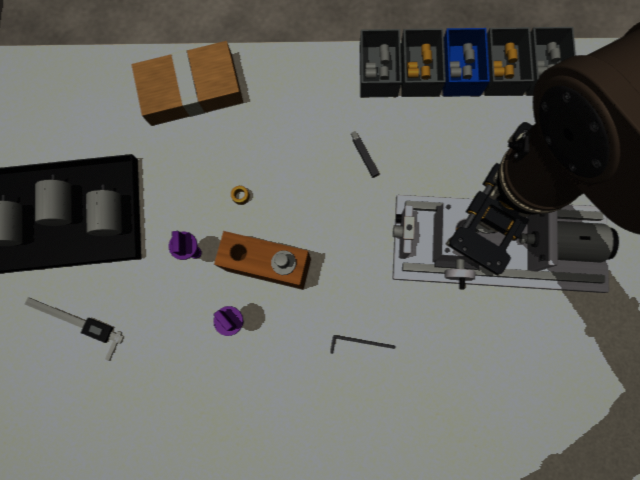

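View pics/wrist5.png

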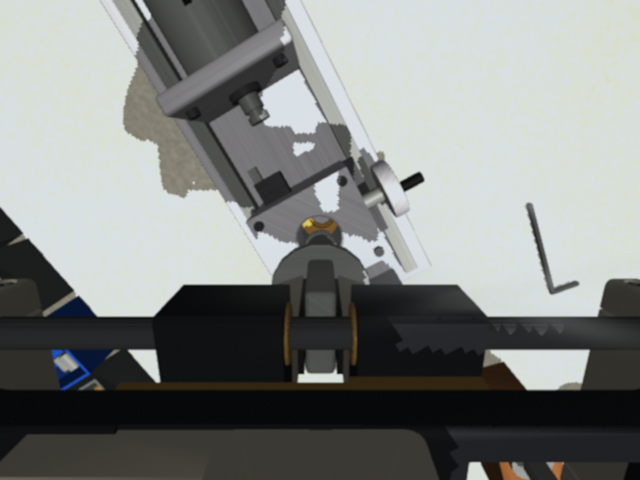

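Run:
```python
from h import *
c=np.load("side5.npz")
f=lambda x,y:(x/3.1+310,y/3.1+240)
X=np.array([.56475,-.09167])
for z in(.2157,.20,.18,.155,.145,.13): 
    p=proj(c,[*X,z]);print(z,(p-[310,240])*3.1)
print("bore",(proj(c,[.5667,-.09,.11])-[310,240])*3.1, (proj(c,[.5693,-.0905,.11])-[310,240])*3.1,"nut up",(proj(c,[.5628,-.0925,.11])-[310,240])*3.1)
d=c['d'];P=pts(c,d);
# shank pts
for z0,z1 in((.19,.205),(.17,.185),(.16,.17),(.14,.147)):
    k=(P[...,2]>z0)&(P[...,2]<z1)&(np.hypot(P[...,0]-X[0],P[...,1]-X[1])<.02);q=P[k];print(z0,k.sum(),q.mean(0),q[:,0].min(),q[:,0].max())
    g=cv2.connectedComponents(k.astype(np.uint8))
    v,u=np.nonzero(k)
    # per row mid
    for r in range(v.min(),v.max()+1,4):
        uu=u[v==r];print("   row",r,uu.min(),uu.max(),"exp u",proj(c,[*X,(z0+z1)/2])[0])
```

```text
0.2157 [268.44891741 141.69352294]
0.2 [264.24740641 172.4661683 ]
0.18 [259.10603595 210.12251853]
0.155 [252.98992044 254.9180822 ]
0.145 [250.63445738 272.16993024]
0.13 [247.19364693 297.37106379]
bore [246.20686845 324.93193298] [253.34661412 324.4344088 ] nut up [238.53039657 332.78138623]
0.19 59 [ 0.56018178 -0.09902303  0.19327183] 0.5546710097463946 0.5698217542297015
   row 303 386 387 exp u 395.0297027771018
   row 307 388 398 exp u 395.0297027771018
0.17 151 [ 0.56050452 -0.09814753  0.17741635] 0.5544920541530517 0.5707943325789299
   row 308 384 401 exp u 393.3804126084473
   row 312 384 400 exp u 393.3804126084473
   row 316 385 399 exp u 393.3804126084473
   row 320 390 396 exp u 393.3804126084473
0.16 94 [ 0.56010121 -0.09790842  0.1649136 ] 0.5544753826676078 0.5708102641841832
   row 316 383 384 exp u 392.3859765235815
   row 320 383 399 exp u 392.3859765235815
   row 324 385 397 exp u 392.3859765235815
0.14 87 [ 0.56022787 -0.09818137  0.1437726 ] 0.5517674804358911 0.5743266479399598
   row 323 381 381 exp u 390.7372414381741
   row 327 399 400 exp u 390.7372414381741
   row 331 380 400 exp u 390.7372414381741
   row 335 383 398 exp u 390.7372414381741
   row 339 385 392 exp u 390.7372414381741
```

Call:
{"op": "apply_moves", "data": {
  "commands": [
    [0,-0.08,1.5,0,0,0],
    [0,0,1.5,0,0,0],
    [0,0,1.5,0,0,0],
    [0,0,0.5,0,0,0]
  ]
}}

```text
clock: 9.7
position: [0.5631, -0.0935, 0.1946]
ee_rot: [-0.876, -3.014, 0.001]
force: [0.4, -0.4, -3.2]
width: 0.131
```

Call:
{"op": "apply_moves", "data": {
  "commands": [
    [0,0,1,0,0,0],
    [0,0,1,0,0,0],
    [0,0,0.8,0,0,0],
    [0,0,0,0,0,0],
    [0,0,0,0,0,0]
  ]
}}

```text
clock: 10.2
position: [0.5644, -0.093, 0.1693]
ee_rot: [0.877, 3.017, 0.0]
force: [0.3, 0.4, -3.7]
width: 0.128
```

Call:
{"op": "apply_moves", "data": {
  "commands": [
    [0,0,0.3,0,0,0],
    [0,0,0.3,0,0,0],
    [0,0,0.2,0,0,0],
    [0,0,0,0,0,0]
  ]
}}

```text
clock: 10.6
position: [0.5641, -0.0932, 0.161]
ee_rot: [-0.877, -3.016, 0.0]
force: [0.2, 0.2, -5.1]
width: 0.13
```

Call:
{"op": "apply_moves", "data": {
  "commands": [
    [0,0,0.2,0,0,0],
    [0,0,0.2,0,0,0],
    [0,0,0,0,0,0]
  ]
}}

```text
clock: 10.9
position: [0.5641, -0.0931, 0.157]
ee_rot: [-0.877, -3.016, 0.0]
force: [-0.7, 0.6, -3.7]
width: 0.133
```

Call:
{"op": "apply_moves", "data": {
  "commands": [
    [0,0,0.2,0,0,0],
    [0,0,0.1,0,0,0],
    [0,0,0,0,0,0]
  ]
}}

```text
clock: 11.2
position: [0.5642, -0.0931, 0.1541]
ee_rot: [-0.877, -3.017, 0.0]
force: [-0.1, -0.4, -3.6]
width: 0.131
```

Call:
{"op": "apply_moves", "data": {
  "commands": [
    [0,0,0.1,0,0,0],
    [0,0,0.1,0,0,0],
    [0,0,0,0,0,0]
  ]
}}

```text
clock: 11.5
position: [0.5642, -0.0931, 0.1522]
ee_rot: [-0.877, -3.017, 0.0]
force: [-0.8, -0.3, -3.7]
width: 0.126
```

Call:
{"op": "apply_moves", "data": {
  "commands": [
    [0,0,0.1,0,0,0],
    [0,0,0.1,0,0,0],
    [0,0,0,0,0,0]
  ]
}}

```text
clock: 11.8
position: [0.5644, -0.093, 0.1504]
ee_rot: [0.877, 3.016, 0.0]
force: [0.5, 1.1, -2.6]
width: 0.127
```

Call:
{"op": "apply_moves", "data": {
  "commands": [
    [0,0,0.1,0,0,0],
    [0,0,0.05,0,0,0],
    [0,0,0,0,0,0]
  ]
}}

```text
clock: 12.1
position: [0.5648, -0.0928, 0.1497]
ee_rot: [0.876, 3.016, 0.0]
force: [-0.8, -0.1, 6.4]
width: 0.13
```

Call:
{"op": "apply_moves", "data": {
  "commands": [
    [-0.04,0.06,0,0,0,0.05],
    [0,0,0,0,0,0.1],
    [0,0,0,0,0,0.1]
  ]
}}

```text
clock: 12.4
position: [0.5658, -0.0917, 0.1497]
ee_rot: [1.25, 2.881, 0.003]
force: [-0.7, 2.2, 4.6]
width: 0.129
```

```bash
cat > st.py <<'E'
from cell import arm
from h import *
s=arm.observe();R=Ro.from_rotvec(s['ee_rot']).as_matrix();print(s['position'].round(4),"tz",R[:2,2].round(4),"yaw",np.degrees(np.arctan2(R[1,0],R[0,0])).round(2),s['force'].round(1),s['ft_torque'].round(2),s['joints'].round(2))
E
python3 st.py
```

```text
[ 0.5658 -0.0917  0.1497] tz [0.0022 0.0014] yaw 133.07 [-0.7  2.2  4.6] [0.78 0.01 0.08] [ 0.76  0.69 -1.06  1.76  0.67  1.1   1.79]
```

Call:
{"op": "apply_moves", "data": {
  "commands": [
    [0,0,0.02,0,0,0.1],
    [0,0,0,0,0,0.1],
    [0,0,0,0,0,0.1]
  ]
}}

```text
clock: 12.7
position: [0.5655, -0.092, 0.1493]
ee_rot: [1.667, 2.662, 0.002]
force: [-1.1, 2.0, 2.0]
width: 0.126
```

```bash
python3 st.py
```

```text
[ 0.5655 -0.092   0.1493] tz [0.0016 0.0007] yaw 115.88 [-1.1  2.   2. ] [ 0.45 -0.06  0.04] [ 0.72  0.66 -0.99  1.77  0.62  1.06  1.53]
```

Call:
{"op": "apply_moves", "data": {
  "commands": [
    [0,0,0,0,0,0.1],
    [0,0,0,0,0,0.1],
    [0,0,0,0,0,0.1]
  ]
}}

```text
clock: 13.0
position: [0.5652, -0.0924, 0.1488]
ee_rot: [2.047, 2.383, 0.001]
force: [0.6, 0.2, -2.1]
width: 0.127
```

```bash
python3 st.py
```

```text
[ 0.5652 -0.0924  0.1488] tz [0.0007 0.0003] yaw 98.67 [ 0.6  0.2 -2.1] [ 0.25 -0.13  0.02] [ 0.69  0.63 -0.92  1.77  0.57  1.03  1.28]
```

Call:
{"op": "apply_moves", "data": {
  "commands": [
    [0,0,0.04,0,0,0.1],
    [0,0,0.03,0,0,0.1],
    [0,0,0.03,0,0,0.1]
  ]
}}

```text
clock: 13.3
position: [0.5654, -0.0922, 0.148]
ee_rot: [2.38, 2.05, 0.002]
force: [-0.5, 1.2, 1.6]
width: 0.131
```

```bash
python3 st.py
```

```text
[ 0.5654 -0.0922  0.148 ] tz [0.0011 0.0005] yaw 81.49 [-0.5  1.2  1.6] [ 0.38 -0.07  0.02] [ 0.64  0.6  -0.84  1.77  0.52  1.01  1.02]
```

Call:
{"op": "apply_moves", "data": {
  "commands": [
    [0,0,0.02,0,0,0.1],
    [0,0,0.02,0,0,0.1],
    [0,0,0.02,0,0,0.1]
  ]
}}

```text
clock: 13.6
position: [0.5653, -0.0923, 0.1473]
ee_rot: [2.66, 1.672, 0.002]
force: [-1.1, 0.3, -0.2]
width: 0.13
```

```bash
python3 st.py
```

```text
[ 0.5653 -0.0923  0.1473] tz [0.0009 0.0004] yaw 64.31 [-1.1  0.3 -0.2] [ 0.36 -0.1   0.03] [ 0.6   0.58 -0.77  1.78  0.47  0.98  0.76]
```

Call:
{"op": "apply_moves", "data": {
  "commands": [
    [0,0,0.025,0,0,0.1],
    [0,0,0.025,0,0,0.1],
    [0,0,0.025,0,0,0.1],
    [0,0,0.025,0,0,0.1],
    [0,0,0.025,0,0,0.1]
  ]
}}

```text
clock: 14.1
position: [0.5652, -0.0923, 0.1461]
ee_rot: [-2.991, -0.962, -0.001]
force: [-0.4, 1.0, 1.4]
width: 0.131
```

```bash
python3 st.py
```

```text
[ 0.5652 -0.0923  0.1461] tz [0.0007 0.0003] yaw 35.66 [-0.4  1.   1.4] [ 0.21  0.11 -0.04] [ 0.52  0.54 -0.64  1.78  0.39  0.94  0.34]
```

Call:
{"op": "apply_moves", "data": {
  "commands": [
    [0,0,0.025,0,0,0.1],
    [0,0,0.025,0,0,0.1],
    [0,0,0.025,0,0,0.1],
    [0,0,0.025,0,0,0.1],
    [0,0,0.025,0,0,0.1]
  ]
}}

```text
clock: 14.6
position: [0.565, -0.0922, 0.1448]
ee_rot: [-3.135, -0.192, -0.001]
force: [-0.6, 0.4, 2.2]
width: 0.13
```

```bash
python3 st.py
```

```text
[ 0.565  -0.0922  0.1448] tz [0.0003 0.0003] yaw 7.02 [-0.6  0.4  2.2] [0.14 0.37 0.05] [ 0.44  0.51 -0.52  1.79  0.31  0.92 -0.09]
```

Call:
{"op": "apply_moves", "data": {
  "commands": [
    [0,0,0.022,0,0,0.1],
    [0,0,0.022,0,0,0.1],
    [0,0,0.024,0,0,0.1],
    [0,0,0.024,0,0,0.1],
    [0,0,0.024,0,0,0.1]
  ]
}}

```text
clock: 15.1
position: [0.5649, -0.0921, 0.1436]
ee_rot: [-3.085, 0.589, 0.0]
force: [-2.8, 0.5, 2.1]
width: 0.129
```

```bash
python3 st.py
```

```text
[ 0.5649 -0.0921  0.1436] tz [0.0001 0.0004] yaw -21.63 [-2.8  0.5  2.1] [ 0.26  0.39 -0.01] [ 0.35  0.49 -0.39  1.8   0.23  0.89 -0.52]
```

Call:
{"op": "apply_moves", "data": {
  "commands": [
    [0,0,0.022,0,0,0.1],
    [0,0,0.022,0,0,0.1],
    [0,0,0.022,0,0,0.1]
  ]
}}

```text
clock: 15.4
position: [0.5648, -0.0921, 0.1429]
ee_rot: [-2.963, 1.044, 0.0]
force: [-2.3, 0.7, 2.5]
width: 0.128
```

```bash
python3 st.py
```

```text
[ 0.5648 -0.0921  0.1429] tz [-0.0001  0.0004] yaw -38.8 [-2.3  0.7  2.5] [0.22 0.47 0.01] [ 0.3   0.48 -0.32  1.81  0.19  0.88 -0.78]
```

Call:
{"op": "apply_moves", "data": {
  "commands": [
    [0,0,0.02,0,0,0.1],
    [0,0,0.02,0,0,0.1],
    [0,0,0.02,0,0,0.1]
  ]
}}

```text
clock: 15.7
position: [0.5648, -0.0921, 0.1423]
ee_rot: [-2.774, 1.475, 0.0]
force: [-2.2, 1.6, 0.4]
width: 0.127
```

```bash
python3 st.py
```

```text
[ 0.5648 -0.0921  0.1423] tz [-0.0001  0.0004] yaw -56.0 [-2.2  1.6  0.4] [0.28 0.49 0.03] [ 0.24  0.48 -0.24  1.81  0.14  0.87 -1.04]
```

Call:
{"op": "apply_moves", "data": {
  "commands": [
    [0,0,0.01,0,0,0.1],
    [0,0,0.01,0,0,0.1]
  ]
}}

```text
clock: 15.9
position: [0.5647, -0.0919, 0.1422]
ee_rot: [-2.613, 1.744, 0.001]
force: [-3.7, 1.5, 4.1]
width: 0.131
```

```bash
python3 st.py
```

```text
[ 0.5647 -0.0919  0.1422] tz [-0.0003  0.0006] yaw -67.43 [-3.7  1.5  4.1] [0.28 0.79 0.18] [ 0.21  0.47 -0.19  1.82  0.11  0.87 -1.21]
```

Call:
{"op": "apply_moves", "data": {
  "commands": [
    [0,0,0,0,0,0.1],
    [0,0,0,0,0,0.1]
  ]
}}

```text
clock: 16.1
position: [0.5643, -0.0919, 0.1421]
ee_rot: [2.426, -1.995, -0.002]
force: [-3.8, 1.6, 5.9]
width: 0.131
```

```bash
python3 st.py
```

```text
[ 0.5643 -0.0919  0.1421] tz [-0.0012  0.0004] yaw -78.85 [-3.8  1.6  5.9] [0.09 1.14 0.47] [ 0.17  0.47 -0.14  1.82  0.08  0.86 -1.39]
```

Call:
{"op": "apply_moves", "data": {
  "commands": [
    [0,0,0,0,0,0.1]
  ]
}}

```text
clock: 16.2
position: [0.5641, -0.0919, 0.1421]
ee_rot: [2.324, -2.113, -0.002]
force: [-5.6, 1.3, 5.4]
width: 0.129
```

```bash
python3 st.py
```

```text
[ 0.5641 -0.0919  0.1421] tz [-0.0015  0.0003] yaw -84.57 [-5.6  1.3  5.4] [0.06 1.14 0.62] [ 0.15  0.46 -0.12  1.82  0.07  0.86 -1.47]
```

Call:
{"op": "apply_moves", "data": {
  "commands": [
    [0,0,0,0,0,0.1]
  ]
}}

```text
clock: 16.3
position: [0.5641, -0.092, 0.1421]
ee_rot: [2.215, -2.226, -0.002]
force: [-5.4, 0.9, 5.7]
width: 0.132
```

```bash
python3 st.py
python3 - <<'E'
from cell import vision
import cv2
im,d=vision.get_image("side");cv2.imwrite("pics/s6c.png",cv2.convertScaleAbs(cv2.resize(im[240:430,310:460,::-1],None,fx=3.1,fy=3.1,interpolation=cv2.INTER_CUBIC),alpha=1.5))
E
```

```text
[ 0.5641 -0.092   0.1421] tz [-0.0016  0.0001] yaw -90.28 [-5.4  0.9  5.7] [0.04 1.15 0.77] [ 0.13  0.46 -0.09  1.82  0.05  0.86 -1.56]
```

View pics/s6c.png

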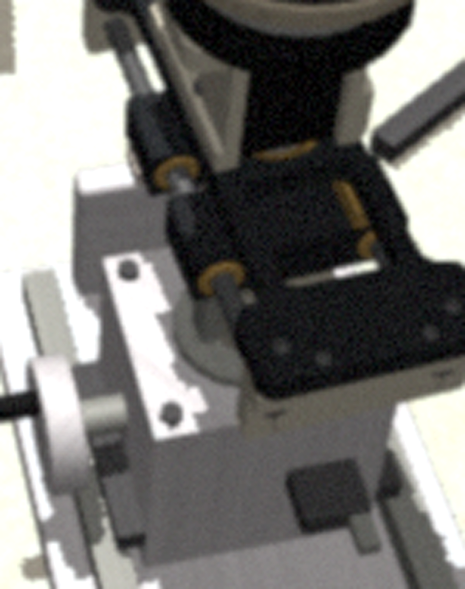

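Call:
{"op": "apply_moves", "data": {
  "commands": [
    [0,0,0,0,0,0.1],
    [0,0,0,0,0,0]
  ]
}}

```text
clock: 16.55
position: [0.5643, -0.0921, 0.1421]
ee_rot: [2.103, -2.332, -0.001]
force: [-5.0, 0.5, 6.3]
width: 0.137
```

```bash
python3 st.py
```

```text
[ 0.5643 -0.0921  0.1421] tz [-0.0011 -0.0001] yaw -95.92 [-5.   0.5  6.3] [0.14 1.08 0.8 ] [ 0.12  0.46 -0.07  1.82  0.04  0.86 -1.64]
```

Call:
{"op": "apply_moves", "data": {
  "commands": [
    [0,0,0,0,0,0.1],
    [0,0,0,0,0,0]
  ]
}}

```text
clock: 16.75
position: [0.5646, -0.0922, 0.1421]
ee_rot: [1.986, -2.434, -0.001]
force: [-5.9, 1.1, 5.5]
width: 0.144
```

```bash
python3 st.py
```

```text
[ 0.5646 -0.0922  0.1421] tz [-0.0005 -0.    ] yaw -101.57 [-5.9  1.1  5.5] [0.2  0.88 0.73] [ 0.1   0.46 -0.04  1.83  0.02  0.86 -1.73]
```

Call:
{"op": "apply_moves", "data": {
  "commands": [
    [0,0,-0.06,0,0,-0.12],
    [0,0,0,0,0,-0.05],
    [0,0,0,0,0,0]
  ]
}}

```text
clock: 17.05
position: [0.5649, -0.0922, 0.1422]
ee_rot: [-2.187, 2.254, 0.001]
force: [-0.3, 1.8, -2.4]
width: 0.129
```

```bash
python3 st.py
```

```text
[ 0.5649 -0.0922  0.1422] tz [-0.0002  0.0009] yaw -91.73 [-0.3  1.8 -2.4] [ 0.23  0.   -0.15] [ 0.13  0.46 -0.08  1.82  0.05  0.86 -1.58]
```

Call:
{"op": "apply_moves", "data": {
  "commands": [
    [0,0,0,0,0,0],
    [0,0,0,0,0,0],
    [0,0,0,0,0,0],
    [0,0,0,0,0,0],
    [0,0,0,0,0,0]
  ],
  "claw": 0.1
}}

```text
clock: 17.55
position: [0.565, -0.0929, 0.1425]
ee_rot: [-2.184, 2.258, -0.0]
force: [-0.4, -0.3, 0.3]
width: 0.44
```

Call:
{"op": "apply_moves", "data": {
  "commands": [
    [0,0,-1,0,0,0],
    [0,0,-3,0,0,0],
    [0,0,-4,0,0,0],
    [0,0,-3,0,0,0],
    [0,0,0,0,0,0]
  ]
}}

```text
clock: 18.05
position: [0.5674, -0.0929, 0.2579]
ee_rot: [-2.18, 2.254, -0.01]
force: [0.8, -0.0, -1.2]
width: 0.451
```

```bash
python3 st.py
python3 - <<'E'
from cell import arm,vision
import cv2
from h import *
c=vision.get_calibration("wrist");im,d=vision.get_image("wrist");np.savez("w7.npz",im=im,d=d,**c)
cv2.imwrite("pics/w7.png",im[:,:,::-1]);P=pts(c,d);X=(.5648,-.092)
r=np.hypot(P[...,0]-X[0],P[...,1]-X[1])
q=P[(P[...,2]>.148)&(P[...,2]<.164)&(r<.028)];print(len(q),cv2.minAreaRect((q[:,:2]*1000).astype(np.float32)),np.median(q[:,2]))
q=P[(P[...,2]>.1135)&(P[...,2]<.13)&(r<.032)];print("flange",len(q),np.median(q[:,2]),cv2.minEnclosingCircle((q[:,:2]*1000).astype(np.float32)))
A=np.c_[q[:,:2]-q[:,:2].mean(0),np.ones(len(q))];print("plane",np.linalg.lstsq(A,q[:,2],rcond=None)[0])
b=P[(r>.034)&(r<.045)&(P[...,2]>.10)&(P[...,2]<.12)];print("block",len(b),np.median(b[:,2]));A=np.c_[b[:,:2]-b[:,:2].mean(0),np.ones(len(b))];print(np.linalg.lstsq(A,b[:,2],rcond=None)[0])
E
```

```text
[ 0.5674 -0.0929  0.2579] tz [ 0.0085 -0.0008] yaw -91.91 [ 0.8 -0.  -1.2] [ 0.02  0.02 -0.01] [ 0.13  0.35 -0.08  1.69  0.03  1.1  -1.57]
832 ((565.9942626953125, -93.11116790771484), (11.397729873657227, 35.83242416381836), 88.29053497314453) 0.15493534110555793
flange 2030 0.11509546162763924 ((565.6660766601562, -93.50328826904297), 24.89209747314453)
plane [ 0.01891283 -0.00178187  0.11527461]
block 3335 0.10915394740010363
[-0.00230127 -0.00160926  0.10918983]
```

View pics/w7.png

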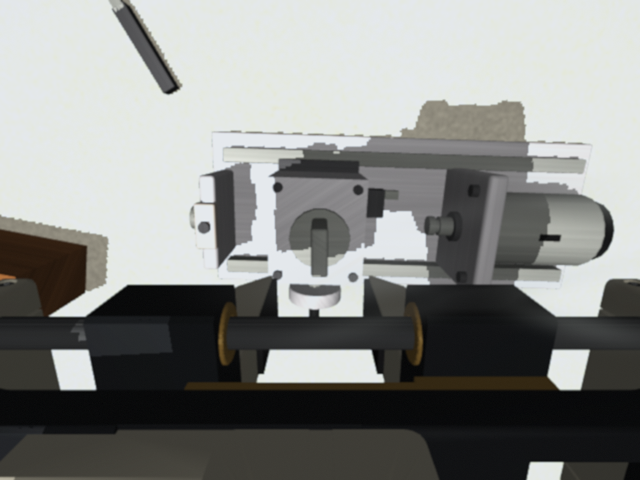

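Call:
{"op": "apply_moves", "data": {
  "commands": [
    [0,0,3,0,0,0],
    [0,0,4,0,0,0],
    [0,0,3.5,0,0,0],
    [0,0,0.8,0,0,0],
    [0,0,0,0,0,0]
  ]
}}

```text
clock: 18.6
position: [0.5636, -0.0927, 0.1389]
ee_rot: [2.183, -2.256, -0.004]
force: [1.8, -0.1, 0.9]
width: 0.448
```

```bash
python3 st.py
```

```text
[ 0.5636 -0.0927  0.1389] tz [-0.0032  0.0001] yaw -91.9 [ 1.8 -0.1  0.9] [ 0.01  0.03 -0.03] [ 0.13  0.47 -0.08  1.83  0.05  0.85 -1.58]
```

Call:
{"op": "apply_moves", "data": {
  "commands": [
    [0,0,0,0,0,0],
    [0,0,0,0,0,0]
  ]
}}

```text
clock: 18.8
position: [0.5647, -0.0928, 0.1394]
ee_rot: [2.184, -2.258, -0.001]
force: [0.2, -0.5, 0.2]
width: 0.449
```

Call:
{"op": "apply_moves", "data": {
  "commands": [
    [0,0,0,0,0,0],
    [0,0,0,0,0,0],
    [0,0,0,0,0,0],
    [0,0,0,0,0,0],
    [0,0,0,0,0,0]
  ],
  "claw": 1,
  "newtons": 55
}}

```text
clock: 19.3
position: [0.5649, -0.0922, 0.1395]
ee_rot: [-2.185, 2.257, 0.001]
force: [-0.4, 2.5, 0.2]
width: 0.125
```

Call:
{"op": "apply_moves", "data": {
  "commands": [
    [0,0,0,0,0,0.05],
    [0,0,0,0,0,0.05],
    [0,0,0,0,0,0]
  ]
}}

```text
clock: 19.6
position: [0.5649, -0.0924, 0.1395]
ee_rot: [2.07, -2.363, 0.0]
force: [-1.0, 1.7, 0.2]
width: 0.13
```

```bash
python3 st.py
```

```text
[ 0.5649 -0.0924  0.1395] tz [-0.0001 -0.0002] yaw -97.57 [-1.   1.7  0.2] [0.18 0.05 0.93] [ 0.11  0.47 -0.06  1.83  0.03  0.85 -1.67]
```

Call:
{"op": "apply_moves", "data": {
  "commands": [
    [0,0,0,0,0,0],
    [0,0,0,0,0,0],
    [0,0,0,0,0,0],
    [0,0,0,0,0,0],
    [0,0,0,0,0,0]
  ],
  "claw": 0.1
}}

```text
clock: 20.1
position: [0.5649, -0.0929, 0.1395]
ee_rot: [2.068, -2.365, 0.0]
force: [0.2, -0.5, 0.6]
width: 0.446
```

Call:
{"op": "apply_moves", "data": {
  "commands": [
    [0,0,-1,0,0,0],
    [0,0,-3,0,0,0],
    [0,0,-4,0,0,0],
    [0,0,-3,0,0,0],
    [0,0,0,0,0,0]
  ]
}}

```text
clock: 20.6
position: [0.5673, -0.093, 0.2548]
ee_rot: [-2.065, 2.36, -0.009]
force: [0.1, 1.1, 1.0]
width: 0.448
```

Call:
{"op": "apply_moves", "data": {
  "commands": [
    [0,0,-3,0,0,0],
    [0,0,-3,0,0,0],
    [0,0,0,0,0,0]
  ]
}}

```text
clock: 20.9
position: [0.5666, -0.0929, 0.3136]
ee_rot: [-2.066, 2.361, -0.007]
force: [0.7, -0.1, 0.9]
width: 0.452
```

```bash
python3 st.py
python3 - <<'E'
from cell import arm,vision
import cv2
from h import *
c=vision.get_calibration("wrist");im,d=vision.get_image("wrist")
P=pts(c,d);X=(.5648,-.092)
r=np.hypot(P[...,0]-X[0],P[...,1]-X[1])
q=P[(P[...,2]>.148)&(P[...,2]<.164)&(r<.028)];print(len(q),cv2.minAreaRect((q[:,:2]*1000).astype(np.float32)))
q=P[(P[...,2]>.1135)&(P[...,2]<.13)&(r<.032)];b=P[(r>.034)&(r<.045)&(P[...,2]>.10)&(P[...,2]<.12)]
print("flange-block",np.median(q[:,2])-np.median(b[:,2]))
im,d=vision.get_image("side");cv2.imwrite("pics/s8.png",im[:,:,::-1])
im,d=vision.get_image("top");cv2.imwrite("pics/t8.png",im[:,:,::-1])
E
```

```text
[ 0.5666 -0.0929  0.3136] tz [ 0.0066 -0.0005] yaw -97.64 [ 0.7 -0.1  0.9] [ 0.02 -0.02  0.02] [ 0.11  0.3  -0.05  1.6   0.02  1.23 -1.65]
579 ((565.6854248046875, -93.58343505859375), (11.954797744750977, 36.42115783691406), 83.32971954345703)
flange-block 0.0059419490062474906
```

View pics/s8.png

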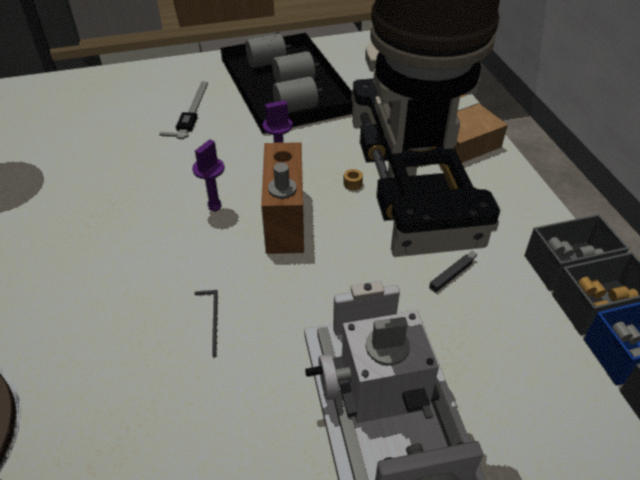

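View pics/t8.png

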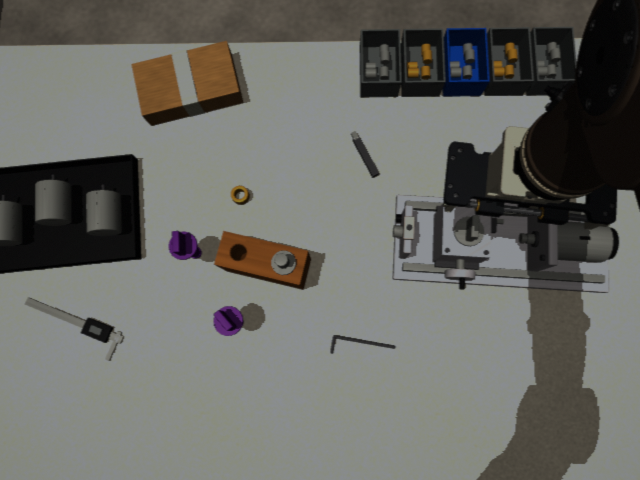

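The side view shows the screw seated at about (389,340) with the gripper well clear. In the top view the mandrel (283,262), hex key, tool bar and bushing are where they were at the start.

```bash
python3 -c "
from cell import order;print(order.sign_off())"
```

```text
the job is handed in; nothing more can be done
None
```

The clamp screw is out of the stand and screwed fully into the lathe's tool block. The gripper is open and clear, and I handed the job in at about 21 s of the 72 s limit.

- **Finding the nut:** a wrist-camera look down the bore showed the nut about 5 mm off the bore's axis. I lowered the screw over it, and the first contact pressed up with about 10 N.
- **Threading:** turning clockwise, the screw went down at the expected 15 mm per turn, with side forces up to about 6 N (highest while tightening) and tilt under about 0.15°.
- **Tightening:** the flange reached the block and the torque rose to about 0.8 N m, after which the pads slipped a little on the head. Easing off before letting go turned the screw back by about 5°. I gripped it again and turned it 0.1 rad, the torque rose sharply to 0.93 N m, and I let go without turning back.
- **Last checks:** the flange's top is 5.9 mm above the block, against its 6 mm thickness, so it is seated. The head stayed where I left it after release. By eye, the pictures show the mandrel, hex key, tool bar and bushing where they were.
- **Disagreement:** the cameras differed by about 2 to 3 mm on the positions of the bore and the screw, so I lined the screw up using its position relative to the bore.

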